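# Match a reclaimed gear on the roll tester

## Robot

A 7-joint arm with a two-finger parallel gripper is mounted at the origin on the work surface. World frame = base frame: x ahead of the robot, y to its left, z up, the work surface at z = 0. Lengths are in mm, angles in rad, forces in N, time in s.
With the tool pointing down it reaches from about 425 to 875 mm from the base axis. Payload 9.9 kg.
Tool frame: the origin (TCP) lies midway between the tips of the shut fingers; the grasp point (between the pads) lies 19 mm behind it (robot.tcp_to_grasp is the distance from the TCP to the grasp point, in mm); z points along the fingers, y is the line along which they close (so a half turn about z gives the same grasp; the last joint's range is limited). The gripper opens to 85 mm and grips with 20 to 120 N. Pads are 22 mm wide; open, the fingers measure 114 mm over their backs; the gripper's body (76 mm by 85 mm) begins 54 mm behind the grasp point. The pads swing forward as they close: fully open they stand 13 mm farther back than shut.
Start: joints at [1.251, 0.576, 0.025, 1.437, -0.015, 1.129, -0.057], TCP at [157.698, -656.323, 231.289] pointing down, gripper open.
Joint ranges: [-2.76, 2.76], [-0.34, 2.15], [-1.52, 1.57], [0.19, 2.46], [-1.09, 4.23], [0.17, 1.99], [-2.82, 2.82]. Speed limits (rad/s): [2.22, 2.22, 3.01, 3.01, 3.14, 3.14, 3.14].

## Interface

Orientations are given as a unit quaternion [w, x, y, z].
In Python, from cell import robot gives the robot as it stands.
- The arm moves only by the tool step_arm, never from a script. Its argument "steps" is a list of rows, each an object with "gripper": the gripper's target within -1 to 1 (fully open at 1, half-way at 0, shut at -1); "xyz": the shift along the tool's x, y, z in cm, a list of three; "dr": the turn, a rotation vector about the tool's x, y, z in rad, a list of three. In form: [{"gripper": gripper, "xyz": [tx, ty, tz], "dr": [ax, ay, az]}, ...]. A call has 1 to 10 rows; each row is the pose to reach, as a shift and turn from the pose commanded when the call began, along the tool's axes at that moment; what a row does not reach only later rows make up. A row lasts 1/12 s, in which the tool goes at most 41.7 mm and 7.16 degrees, less where a joint would pass 70% of its speed; a pose out of reach is approached as far as the arm can. A call with a gripper value outside its range is refused whole. The fingers move at their own pace and stop on an object; "squeeze" is the grip in N (left out, the last holds). Time passes only in rows, so rows that repeat a pose let the fingers close. It gives the time, the measured TCP pose, the force, the opening and the grip force at its end, in the units of the state.
- robot.get_state(): the state, without advancing time (a new reading comes with each control period).
- robot.capture(name): name is "scene" or "side" or "wrist"; returns (picture, depth): 400x640x3 uint8, red, green, blue; 400x640 float32, mm along the optical axis (not along the pixel's ray), 0 where there is no reading.
- robot.camera_params(name): a dict with "fx", "fy", "cx", "cy" (pixels), "view" (4x4, takes a point from world to camera coordinates); the wrist camera has in their place "T_tool_cam" (4x4, takes a point from camera to tool coordinates, whose origin is the TCP and whose axes are the flange's). Camera axes: x right, y up, looking along -z (the intrinsics and any distortion apply to the point x, -y, -z); pixel columns grow to the right and rows downward; lengths in mm; the calibration is good to about 2 mm. A picture is of the moment at which its call begins: read the wrist's pose just before it. camera_params takes no time and is no camera call.
- robot.close_job(): hands the job in; it is judged then, once.
The state is a dict: "clock": time; "qpos": joint angles; "qd": joint speeds; "effort": joint torques, N m; "ee_pos": TCP position; "ee_rot": TCP orientation; "contact_force": force on the tool from outside, world axes, zero at the start; "moment": the same for the moment, N m; "grip_width": finger opening in mm; "gripper_force": force on a finger pad.
Only numpy, scipy, OpenCV 4.12 (cv2) and the standard library are available. Lean on these libraries where they do the work, as an engineer would, in place of code of your own. Each camera call takes 0.05 s, during which the arm holds its last target. There are 200 camera calls.

## Task

One of the two white gears has the same teeth as the steel master gear on the roll tester. Put it on the carriage's mandrel, slide the carriage up until its teeth drop fully into mesh with the master without forcing them, give the pair a short smooth turn together to feel that they run, and leave it there in full mesh. Lay the gear that does not match flat in the scrap tray, and leave the hammer, screwdriver and phone alone.

Things in the scene. Friction and masses are not known exactly. Their poses are not given: they have to be found in the camera images.
- gear_a_center (a point): Centre, half-way up (25 mm above the underside), of a white plastic spur gear lying hub up; z is its axis. Toothed rim 105 to 106 mm in diameter and 16 mm thick with a flat underside; above it a plain round hub 44 mm in diameter up to 50 mm above the underside, so 34 mm of hub stands clear of the rim for gripping; bore 22.5 mm right through; about 0.24 kg
- gear_b_center (a point): Centre, half-way up, of the other white gear: same outline and sizes as gear_a. One of the two has 16 teeth about 8 mm thick, as the master has; the other has 33 finer teeth and does not mesh. The names do not tell which: count the teeth or try them on the tester
- gear_a: gear_a again, with the origin at the centre of its underside; z up along its axis, x through the middle of a tooth. A gear blocked tip on tip has to be drawn back a few mm and turned about half a tooth before trying again (one tooth of 16 is 0.39 rad); turned while pressed, it drags the master round with it
- gear_b: gear_b again, with the origin at the centre of its underside; z up along its axis, x through the middle of a tooth
- roll_tester: Gear roll tester, fixed: green cast bed 360 x 130 mm. Origin on the bench, half-way between the spindle and the mandrel when drawn right back; x along the slide from the carriage towards the master gear, z up. The bed spans x = -210 to +150 mm; a dial gauge 91 mm high stands at its carriage end (x = -196 mm)
- spindle (a point): On the spindle's axis at the underside of the master gear, 60 mm above the bench. Master: steel, 16 teeth, 105.6 mm in diameter, 16 mm thick, hub 36 mm in diameter to 24 mm and nut to 33 mm above its underside; level with a gear on the mandrel. It turns on the spindle with a slight drag (0.04 N m) and starts at any angle, which is not given
- carriage (a joint): Travel of the carriage from its back stop towards the master, 0 to 0.054 m; starts at 0 to 0.02. Friction about 3 N; stays where left. Centre distance mandrel to spindle = 0.140 minus this. Full mesh: 0.044 to 0.047 (gear centres 94 to 96 mm apart); blocked with tooth tip on tooth tip: about 0.034; the gear that does not match stops at 0.034 to 0.042
- mandrel_seat (a point): On the mandrel's axis, on the carriage's shoulder where a gear's underside rests, 60 mm above the bench; moves with the carriage. Mandrel 20 mm in diameter, 44 mm tall above here, its top 13 mm tapered to 8 mm. A gear turns freely on it, play 1.25 mm all round. A black knob to push the carriage by stands 76 mm behind it, top 96 mm above the bench
- scrap_tray_in (a point): Centre of the inner floor, 4 mm above the bench, of the scrap tray: open, dark steel, 170 x 170 mm outside, walls 4 mm thick, 45 mm high, fixed; x and y along its sides
- hammer: Hammer with a black handle, 260 mm long, lying beyond the work; leave it alone
- screwdriver: Screwdriver with a black handle, 210 mm long, lying near the robot; leave it alone
- phone: Old mobile phone, 115 x 48 x 18 mm, lying at the right of the work; leave it alone
There are look-alikes about, which are no part of the job. Leave any blue or red look-alike of the gear_b alone.

How it is judged:
By the outcome, as a careful person would: the job done as asked, in the order asked, and still so for the second after the job is handed in, with the robot touching nothing.
It also fails if it takes over 72 s, if anything falls off the work surface, if the arm or the gripper's body presses on something with over 40 N, if the wrist force passes 120 N, or if a joint passes its speed limit or range.

## Working session

There is one attempt and no reset: what is moved stays moved. The work goes in short steps, Python scripts to look and compute and a tool call to move; the robot and the scene stay as the last step left them, time stands still between calls to the robot, and variables do not carry over. Pictures are saved under pics/ and viewed, at most 10 in all, crops included, and the job is handed in when it is done.

Besides the shell and the picture viewer there is one more tool, called after "Request:" by a JSON object that holds its "api" and its "payload". step_arm: Moves the arm, as the interface text tells. Its arguments: {"type":"object","properties":{"steps":{"type":"array","items":{"type":"object","properties":{"gripper":{"type":"number"},"xyz":{"type":"array","items":{"type":"number"}},"dr":{"type":"array","items":{"type":"number"}}}}},"squeeze":{"type":"number"}},"required":["steps"]}

```bash
ls; mkdir -p pics; python3 - <<'E'
from cell import robot
import cv2,numpy as np
s=robot.get_state();print({k:np.round(v,3) for k,v in s.items()})
for n in("scene","side","wrist"):
    p,d=robot.capture(n);np.savez(f"{n}0.npz",p=p,d=d);cv2.imwrite(f"pics/{n}0.png",p[:,:,::-1]);print(n,robot.camera_params(n))
E
```

```text
pics
{'clock': np.float64(0.0), 'qpos': array([ 1.251,  0.576,  0.025,  1.438, -0.015,  1.129, -0.057]), 'qd': array([-0.001,  0.001,  0.002, -0.002,  0.001,  0.001,  0.002]), 'effort': array([ 0.0000e+00, -7.6576e+01,  2.2500e+00, -2.8597e+01,  1.5000e-02,
        1.3000e-02,  0.0000e+00]), 'ee_pos': array([ 157.629, -655.865,  230.472]), 'ee_rot': array([-0.001,  0.993,  0.118, -0.   ]), 'contact_force': array([ 0.477,  0.561, -0.305]), 'moment': array([0.016, 0.024, 0.031]), 'gripper_force': np.float64(0.0), 'grip_width': np.float64(85.145)}
scene {'fx': 410.6914952899344, 'fy': 410.6914952899344, 'cx': 320.10229241148664, 'cy': 192.2872962628734, 'view': array([[-7.50477538e-01,  6.60829542e-01,  9.36922473e-03,
         4.47774686e+02],
       [-5.52018226e-01, -6.34574016e-01,  5.40917459e-01,
         2.24643525e+02],
       [ 3.63399703e-01,  4.00774420e-01,  8.41023496e-01,
        -1.48078892e+03],
       [ 0.00000000e+00,  0.00000000e+00,  0.00000000e+00,
         1.00000000e+00]])}
side {'fx': 466.4044901372382, 'fy': 466.4044901372382, 'cx': 316.03862065525686, 'cy': 201.11906056766423, 'view': array([[-9.50317912e-01, -3.11257368e-01,  3.83633245e-03,
         4.96206871e+02],
       [ 1.94910142e-01, -5.85391794e-01,  7.86972988e-01,
        -2.22584765e+02],
       [-2.42705383e-01,  7.48622267e-01,  6.16975525e-01,
        -1.04774429e+03],
       [ 0.00000000e+00,  0.00000000e+00,  0.00000000e+00,
         1.00000000e+00]])}
wrist {'fx': 317.4370499924983, 'fy': 317.4370499924983, 'cx': 315.0507177738653, 'cy': 199.26026843224398, 'T_tool_cam': array([[-2.44447416e-04,  9.58213183e-01,  2.86054955e-01,
         7.25966340e+01],
       [ 9.99999733e-01,  3.73158895e-05,  7.29547839e-04,
        -5.44497514e-01],
       [ 6.88387962e-04,  2.86055057e-01, -9.58212936e-01,
        -1.43585218e+02],
       [ 0.00000000e+00,  0.00000000e+00,  0.00000000e+00,
         1.00000000e+00]])}
```

View pics/scene0.png

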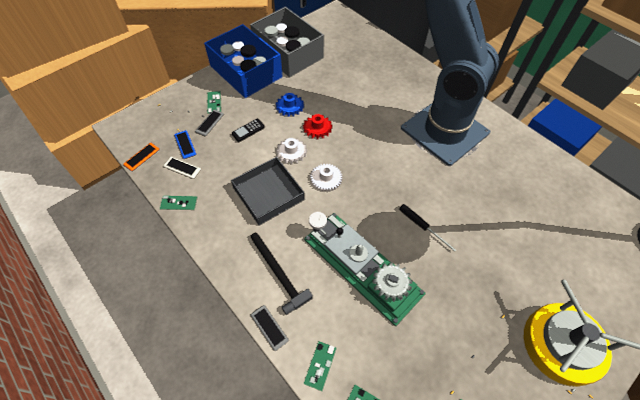

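View pics/side0.png

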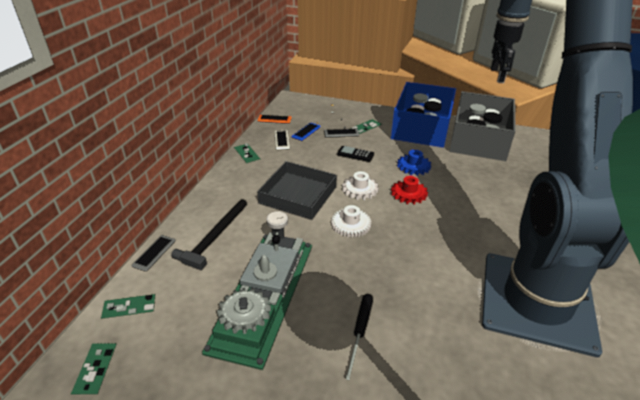

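Scene picture: the candidates are a white gear at (291,149) with coarse teeth, a white gear at (326,176) that looks finer, a blue decoy at (290,103) and a red decoy at (317,125). The tester has its master at (392,281), mandrel at (358,252), knob at (340,231) and gauge at (317,220). The tray is at (268,190). The side view agrees: white gears at (360,185) and (351,220).

```bash
cat > h.py <<'E'
from cell import robot
import cv2,numpy as np
from scipy.spatial.transform import Rotation as R
def camT(n,s=None):
    c=robot.camera_params(n)
    if n=="wrist":
        s=s or robot.get_state(); T=np.eye(4); q=s["ee_rot"]
        T[:3,:3]=R.from_quat([q[1],q[2],q[3],q[0]]).as_matrix(); T[:3,3]=s["ee_pos"]
        return c,T@c["T_tool_cam"]
    return c,np.linalg.inv(c["view"])
def cloud(c,T,d):
    v,u=np.mgrid[:d.shape[0],:d.shape[1]]
    P=np.stack([(u-c["cx"])/c["fx"]*d,-(v-c["cy"])/c["fy"]*d,-d],-1)
    return P@T[:3,:3].T+T[:3,3]
def ray(c,T,uv,z):
    uv=np.atleast_2d(np.asarray(uv,float))
    D=np.c_[(uv[:,0]-c["cx"])/c["fx"],-(uv[:,1]-c["cy"])/c["fy"],-np.ones(len(uv))]@T[:3,:3].T
    return T[:3,3]+D*((z-T[2,3])/D[:,2])[:,None]
E
python3 - <<'E'
from h import *
for n in("scene","side"):
    z=np.load(n+"0.npz");p,d=z["p"],z["d"];c,T=camT(n);W=cloud(c,T,d)
    print(n)
    pts={"scene":dict(ga=(291,144),gb=(326,172),tray=(268,190),mandtop=(358,246),master=(392,270),gauge=(317,220),knob=(339,229)),
     "side":dict(ga=(361,177),gb=(352,212),tray=(298,187),mandtop=(264,258),master=(242,300),gauge=(277,218),knob=(277,237))}[n]
    for k,(u,v) in pts.items(): print(k,np.round(W[v,u]))
    hsv=cv2.cvtColor(p,cv2.COLOR_RGB2HSV)
    m=((hsv[...,1]<50)&(hsv[...,2]>130)).astype(np.uint8)
    for k in("ga","gb"):
        u,v=pts[k];c0=W[v,u]
        near=np.hypot(W[...,0]-c0[0],W[...,1]-c0[1])<70
        for lo,hi in((43,60),(10,25)):
            q=W[near&(W[...,2]>lo)&(W[...,2]<hi)]
            print(k,lo,len(q),np.round(np.median(q,0)),np.round((q.min(0)+q.max(0))/2))
    # bed green
    g=((hsv[...,0]>45)&(hsv[...,0]<85)&(hsv[...,1]>100)).astype(np.uint8)
    g&=(np.hypot(W[...,0]-W[pts["mandtop"][1],pts["mandtop"][0]][0],W[...,1]-W[pts["mandtop"][1],pts["mandtop"][0]][1])<260)
    q=W[g>0];q=q[(q[:,2]>3)&(q[:,2]<70)];print("bed z hist",np.histogram(q[:,2],10))
    r=cv2.minAreaRect(q[:,:2].astype(np.float32));print("bed",r)
    t=W[(W[...,2]>40)&(W[...,2]<50)&(np.hypot(W[...,0]-W[pts["tray"][1],pts["tray"][0]][0],W[...,1]-W[pts["tray"][1],pts["tray"][0]][1])<125)&(hsv[...,2]<110)]
    print("tray",cv2.minAreaRect(t[:,:2].astype(np.float32)))
z=np.load("scene0.npz")["p"]
a=cv2.resize(z[120:210,230:360],None,fx=6,fy=6,interpolation=cv2.INTER_CUBIC)
cv2.imwrite("pics/crop1.png",a[:,:,::-1])
E
```

```text
scene
ga [ 473. -290.   31.]
gb [ 456. -130.   21.]
tray [ 638. -208.    6.]
mandtop [595. 153. 100.]
master [565. 257.  75.]
gauge [623.  15.  93.]
knob [596.  78.  94.]
ga 43 97 [ 480. -281.   50.] [ 480. -281.   49.]
ga 10 342 [ 493. -268.   16.] [ 479. -281.   18.]
gb 43 109 [ 465. -119.   50.] [ 465. -121.   49.]
gb 10 431 [ 477. -108.   15.] [ 465. -119.   17.]
bed z hist (array([175, 729, 151, 461,  51,  30,  60, 220,  10,   1]), array([ 3.03751803,  9.52647862, 16.01543922, 22.50439981, 28.99336041,
       35.482321  , 41.97128159, 48.46024219, 54.94920278, 61.43816338,
       67.92712397]))
bed ((678.580322265625, 182.32485961914062), (303.8348693847656, 355.25994873046875), 2.28259539604187)
tray ((643.8740844726562, -198.65769958496094), (172.04087829589844, 169.2281951904297), 82.5517349243164)
side
ga [ 480. -294.   35.]
gb [ 465. -131.   34.]
tray [ 653. -230.    3.]
mandtop [588. 161. 101.]
master [587. 275.  92.]
gauge [618.  13.  88.]
knob [590.  83.  94.]
ga 43 104 [ 477. -278.   48.] [ 478. -280.   48.]
ga 10 387 [ 472. -265.   14.] [ 477. -279.   17.]
gb 43 137 [ 462. -117.   47.] [ 462. -119.   47.]
gb 10 557 [ 457. -103.   14.] [ 463. -116.   17.]
bed z hist (array([  87, 1075,  125,  244,  430,   97,   91,  103,  208,  343]), array([ 3.01083789,  8.17303522, 13.33523255, 18.49742989, 23.65962722,
       28.82182455, 33.98402188, 39.14621921, 44.30841655, 49.47061388,
       54.63281121]))
bed ((676.73828125, 189.49462890625), (305.4889831542969, 350.8818054199219), 2.968411445617676)
tray ((640.8214111328125, -196.82113647460938), (177.86167907714844, 171.6292266845703), 82.63334655761719)
```

View pics/crop1.png

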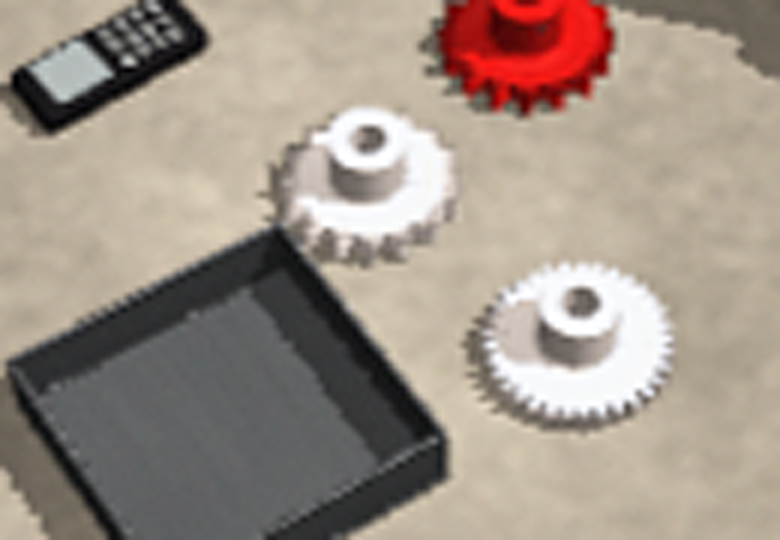

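The crop settles it. The coarse gear at scene (291,149) is the 16-tooth match, at world ≈ (479,-280). The fine gear at (326,176), world ≈ (464,-119), is scrap. Next I look at both with the wrist camera.

```bash
cat >> h.py <<'E'
def rel(x,y,z,yaw,frm=None):
    """move from current (measured) pose to xyz with tool down, tool x at yaw deg -> xyz cm, dr"""
    s=robot.get_state();q=s["ee_rot"];A=R.from_quat([q[1],q[2],q[3],q[0]])
    a=np.radians(yaw);B=R.from_matrix(np.array([[np.cos(a),np.sin(a),0],[np.sin(a),-np.cos(a),0],[0,0,-1]]))
    d=A.inv().apply(np.array([x,y,z])-s["ee_pos"])/10
    print("t",round(float(s["clock"]),2),"pos",np.round(s["ee_pos"],1),"F",np.round(s["contact_force"],1),"w",round(float(s["grip_width"]),1))
    m=A.as_matrix()[:,0];print("yaw",round(float(np.degrees(np.arctan2(m[1],m[0]))),2),"xyz",np.round(d,2),"dr",np.round((A.inv()*B).as_rotvec(),3))
E
python3 -c "
from h import *
rel(460,-200,230,60)"
```

```text
t 0.15 pos [ 157.6 -656.   230.7] F [-0.2  0.6 -0.8] w 85.4
yaw 13.51 xyz [ 40.06 -37.27   0.11] dr [-0.001 -0.    -0.811]
```

Request:
{"api": "step_arm", "payload": {"steps": [{"gripper":1,"xyz":[40.1,-37.3,0],"dr":[0,0,-0.81]},{"gripper":1,"xyz":[40.1,-37.3,0],"dr":[0,0,-0.81]},{"gripper":1,"xyz":[40.1,-37.3,0],"dr":[0,0,-0.81]},{"gripper":1,"xyz":[40.1,-37.3,0],"dr":[0,0,-0.81]},{"gripper":1,"xyz":[40.1,-37.3,0],"dr":[0,0,-0.81]},{"gripper":1,"xyz":[40.1,-37.3,0],"dr":[0,0,-0.81]},{"gripper":1,"xyz":[40.1,-37.3,0],"dr":[0,0,-0.81]},{"gripper":1,"xyz":[40.1,-37.3,0],"dr":[0,0,-0.81]},{"gripper":1,"xyz":[40.1,-37.3,0],"dr":[0,0,-0.81]},{"gripper":1,"xyz":[40.1,-37.3,0],"dr":[0,0,-0.81]}]}}

```text
clock: 0.98
ee_pos: [388.6, -307.4, 231.4]
ee_rot: [0.0, 0.866, 0.499, -0.0]
contact_force: [-0.2, -0.7, -0.4]
grip_width: 85.2
gripper_force: 0.0
```

```bash
python3 -c "
from h import *
rel(460,-200,230,60)"
```

```text
t 0.98 pos [ 388.6 -307.4  231.4] F [-0.2 -0.7 -0.4] w 85.2
yaw 59.9 xyz [12.87  0.79  0.13] dr [ 0.     0.    -0.002]
```

Request:
{"api": "step_arm", "payload": {"steps": [{"gripper":1,"xyz":[12,0.8,0],"dr":[0,0,0]},{"gripper":1,"xyz":[12,0.8,0],"dr":[0,0,0]},{"gripper":1,"xyz":[12,0.8,0],"dr":[0,0,0]},{"gripper":1,"xyz":[12,0.8,0],"dr":[0,0,0]},{"gripper":1,"xyz":[12,0.8,0],"dr":[0,0,0]},{"gripper":1,"xyz":[12,0.8,0],"dr":[0,0,0]}]}}

```text
clock: 1.48
ee_pos: [454.7, -209.7, 231.1]
ee_rot: [-0.0, 0.866, 0.499, -0.0]
contact_force: [-0.4, -0.3, 0.9]
grip_width: 85.3
gripper_force: 0.0
```

```bash
python3 - <<'E'
from h import *
s=robot.get_state();c,T=camT("wrist",s);p,d=robot.capture("wrist")
np.savez("w1.npz",p=p,d=d,T=T);cv2.imwrite("pics/w1.png",p[:,:,::-1])
W=cloud(c,T,d);hsv=cv2.cvtColor(p,cv2.COLOR_RGB2HSV);print(s["ee_pos"])
for k,x,y in(("A",479,-280),("B",464,-118)):
    n=np.hypot(W[...,0]-x,W[...,1]-y)<75
    m=(n&(W[...,2]>42)&(W[...,2]<60)&(hsv[...,1]<60)).astype(np.uint8)
    cs,_=cv2.findContours(m,cv2.RETR_EXTERNAL,cv2.CHAIN_APPROX_NONE);cc=max(cs,key=cv2.contourArea)[:,0]
    q=ray(c,T,cc,50);print(k,"hub",cv2.minEnclosingCircle(q[:,:2].astype(np.float32)))
    t=W[m>0];print("z",np.median(t[:,2]))
    m=(n&(W[...,2]>10)&(W[...,2]<20)).astype(np.uint8)
    cs,_=cv2.findContours(m,cv2.RETR_EXTERNAL,cv2.CHAIN_APPROX_NONE);cc=max(cs,key=cv2.contourArea)[:,0]
    q=ray(c,T,cc,16);print(k,"rim",cv2.minEnclosingCircle(q[:,:2].astype(np.float32)))
rel(578,205,200,101)
E
```

```text
[ 454.67234307 -209.69063843  231.07292501]
A hub ((479.54168701171875, -281.8742370605469), 23.32816505432129)
z 50.61255992420374
A rim ((479.4942321777344, -282.40887451171875), 53.36542510986328)
B hub ((464.34033203125, -121.42292785644531), 22.09993553161621)
z 50.950938003092574
B rim ((464.28692626953125, -121.28524780273438), 52.42891311645508)
t 1.53 pos [ 454.3 -210.4  231.1] F [-0.6 -0.5  0.9] w 85.2
yaw 59.84 xyz [ 42.13 -10.18   3.08] dr [-0.001  0.001 -0.718]
```

View pics/w1.png

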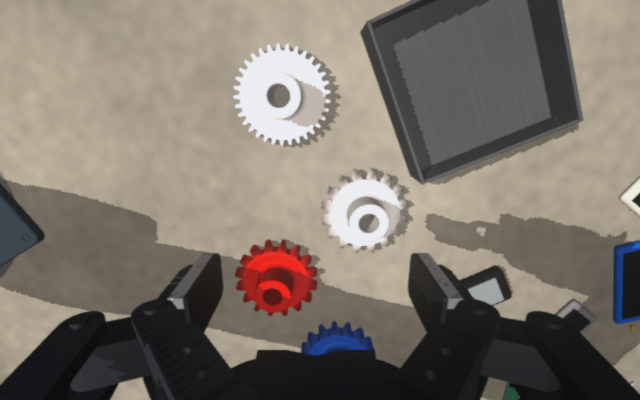

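The wrist picture shows the fine gear at (283,95), the coarse gear at (367,210) next to the tray corner at (422,182), and red and blue below. Next view: the tester.

Request:
{"api": "step_arm", "payload": {"steps": [{"gripper":1,"xyz":[42,-10,3],"dr":[0,0,-0.71]},{"gripper":1,"xyz":[42,-10,3],"dr":[0,0,-0.71]},{"gripper":1,"xyz":[42,-10,3],"dr":[0,0,-0.71]},{"gripper":1,"xyz":[42,-10,3],"dr":[0,0,-0.71]},{"gripper":1,"xyz":[42,-10,3],"dr":[0,0,-0.71]},{"gripper":1,"xyz":[42,-10,3],"dr":[0,0,-0.71]},{"gripper":1,"xyz":[42,-10,3],"dr":[0,0,-0.71]},{"gripper":1,"xyz":[42,-10,3],"dr":[0,0,-0.71]},{"gripper":1,"xyz":[42,-10,3],"dr":[0,0,-0.71]},{"gripper":1,"xyz":[42,-10,3],"dr":[0,0,-0.71]}]}}

```text
clock: 2.37
ee_pos: [575.3, 188.4, 202.0]
ee_rot: [0.0, 0.64, 0.768, -0.0]
contact_force: [0.7, -0.4, 0.0]
grip_width: 85.4
gripper_force: 0.0
```

Request:
{"api": "step_arm", "payload": {"steps": [{"gripper":1,"xyz":[0,0,0],"dr":[0,0,0]},{"gripper":1,"xyz":[0,0,0],"dr":[0,0,0]},{"gripper":1,"xyz":[0,0,0],"dr":[0,0,0]}]}}

```text
clock: 2.62
ee_pos: [574.7, 186.9, 201.9]
ee_rot: [0.0, 0.639, 0.769, -0.001]
contact_force: [0.4, -0.3, -0.2]
grip_width: 85.4
gripper_force: 0.0
```

```bash
python3 - <<'E'
from h import *
s=robot.get_state();c,T=camT("wrist",s);p,d=robot.capture("wrist")
np.savez("w2.npz",p=p,d=d,T=T);cv2.imwrite("pics/w2.png",p[:,:,::-1])
W=cloud(c,T,d);rel(578,205,200,101)
for lo,hi in((98,110),(88,98),(78,88),(66,80)):
    m=((W[...,2]>lo)&(W[...,2]<hi)&(abs(W[...,0]-580)<120)&(abs(W[...,1]-180)<200)).astype(np.uint8)
    cs,_=cv2.findContours(m,cv2.RETR_EXTERNAL,cv2.CHAIN_APPROX_NONE)
    for cc in cs:
        if cv2.contourArea(cc)<30: continue
        cc=cc[:,0];q=W[cc[:,1],cc[:,0]]
        zz=np.median(W[...,2][m>0]);q=ray(c,T,cc,(zz))
        print(lo,zz,np.round(cc.mean(0)),np.round(cv2.minEnclosingCircle(q[:,:2].astype(np.float32))[0],1),round(cv2.minEnclosingCircle(q[:,:2].astype(np.float32))[1],1))
E
```

```text
t 2.67 pos [574.8 186.3 202.1] F [ 0.3 -0.9  0.2] w 85.6
yaw 100.43 xyz [1.78 0.66 0.21] dr [-0.001  0.001 -0.01 ]
98 102.67432147065836 [328. 236.] [590.4 158.7] 7.4
88 93.69969647509154 [325. 350.] [612.   35.9] 16.5
88 93.69969647509154 [316. 307.] [594.4  83.3] 11.1
88 93.69969647509154 [328. 232.] [590.6 157.9] 10.5
88 93.69969647509154 [350.  85.] [584.1 277.2] 13.8
78 84.21046241678624 [326. 345.] [614.8  28.2] 22.2
78 84.21046241678624 [316. 297.] [594.5  82.7] 9.6
78 84.21046241678624 [327. 222.] [590.4 160.1] 9.4
78 84.21046241678624 [348.  86.] [584.  277.4] 19.8
66 76.47096695799661 [326. 218.] [590.  161.2] 9.2
66 76.47096695799661 [348.  82.] [584.4 277.4] 52.7
```

View pics/w2.png

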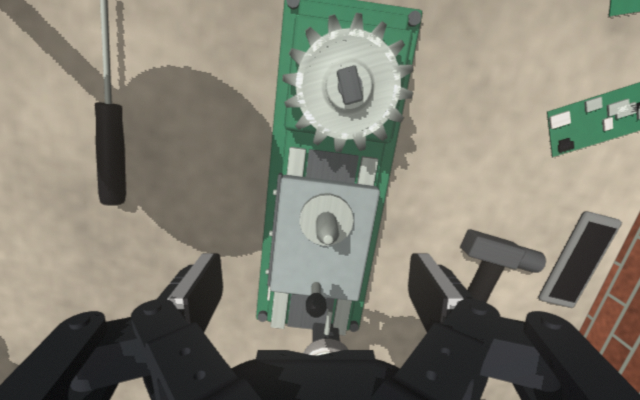

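Tester picture: master at (348,84), mandrel tip at (328,236), knob at (316,305), with the screwdriver and hammer clear on either side. Now the tooth phases and the grasp pose.

```bash
cat >> h.py <<'E'
PIT=2*np.pi/16
def phase(c,T,d,ctr,ztop,zlo,rmax=60):
    W=cloud(c,T,d)
    m=((W[...,2]>zlo)&(W[...,2]<ztop+8)&(np.hypot(W[...,0]-ctr[0],W[...,1]-ctr[1])<rmax)).astype(np.uint8)
    m=cv2.morphologyEx(m,cv2.MORPH_OPEN,np.ones((2,2),np.uint8))
    v,u=np.nonzero(m);q=ray(c,T,np.c_[u,v],ztop)[:,:2]-ctr
    r=np.hypot(*q.T);t=np.arctan2(q[:,1],q[:,0]);k=(r>45.5)&(r<52)
    # area-weighted density of tooth-zone pixels
    z=np.exp(-1j*16*t[k]).mean();return -np.angle(z)/16,abs(z)
E
python3 - <<'E'
from h import *
c=robot.camera_params("wrist")
z=np.load("w1.npz");pa=phase(c,z["T"],z["d"],np.array([479.5,-282.2]),16,9);print("gearA",pa)
pb=phase(c,z["T"],z["d"],np.array([464.3,-121.3]),16,9);print("gearB (should be weak)",pb)
z=np.load("w2.npz");pm=phase(c,z["T"],z["d"],np.array([584.3,277.3]),76,69);print("master",pm)
al=np.radians(93.0);dm=pm[0]-al-np.pi
want=(al-dm+PIT/2);dy=(want-pa[0]+PIT/2)%PIT-PIT/2
print("gear turn needed from present, deg mod 22.5:",np.degrees(dy))
rel(479.5,-282.2,200,35)
E
```

```text
gearA (np.float64(0.08984166886820898), np.float64(0.6046733135184688))
gearB (should be weak) (np.float64(0.07988181406119373), np.float64(0.005919749783680229))
master (np.float64(0.05567446457873819), np.float64(0.7477767260643232))
gear turn needed from present, deg mod 22.5: 8.912539702427544
t 2.67 pos [574.8 186.3 202.1] F [ 0.3 -0.9  0.2] w 85.6
yaw 100.43 xyz [-44.35 -17.85   0.29] dr [0.    0.002 1.142]
```

Request:
{"api": "step_arm", "payload": {"steps": [{"gripper":1,"xyz":[-44.3,-17.8,0],"dr":[0,0,1.14]},{"gripper":1,"xyz":[-44.3,-17.8,0],"dr":[0,0,1.14]},{"gripper":1,"xyz":[-44.3,-17.8,0],"dr":[0,0,1.14]},{"gripper":1,"xyz":[-44.3,-17.8,0],"dr":[0,0,1.14]},{"gripper":1,"xyz":[-44.3,-17.8,0],"dr":[0,0,1.14]},{"gripper":1,"xyz":[-44.3,-17.8,0],"dr":[0,0,1.14]},{"gripper":1,"xyz":[-44.3,-17.8,0],"dr":[0,0,1.14]},{"gripper":1,"xyz":[-44.3,-17.8,0],"dr":[0,0,1.14]},{"gripper":1,"xyz":[-44.3,-17.8,0],"dr":[0,0,1.14]},{"gripper":1,"xyz":[-44.3,-17.8,0],"dr":[0,0,1.14]}]}}

```text
clock: 3.5
ee_pos: [490.7, -223.7, 203.0]
ee_rot: [0.001, 0.955, 0.298, 0.0]
contact_force: [1.2, 0.5, -0.3]
grip_width: 85.3
gripper_force: 0.0
```

Request:
{"api": "step_arm", "payload": {"steps": [{"gripper":1,"xyz":[0,0,0],"dr":[0,0,0]},{"gripper":1,"xyz":[0,0,0],"dr":[0,0,0]}]}}

```text
clock: 3.67
ee_pos: [490.5, -224.6, 202.6]
ee_rot: [0.001, 0.954, 0.299, -0.0]
contact_force: [0.7, 0.8, 0.3]
grip_width: 85.7
gripper_force: 0.0
```

```bash
python3 -c "
from h import *
rel(479.5,-282.2,70,35)"
```

```text
t 3.67 pos [ 490.5 -224.6  202.6] F [0.7 0.8 0.3] w 85.7
yaw 34.78 xyz [-4.17  4.09 13.27] dr [ 0.001  0.001 -0.004]
```

Request:
{"api": "step_arm", "payload": {"steps": [{"gripper":1,"xyz":[-4.2,4.1,3],"dr":[0,0,0]},{"gripper":1,"xyz":[-4.2,4.1,6],"dr":[0,0,0]},{"gripper":1,"xyz":[-4.2,4.1,9],"dr":[0,0,0]},{"gripper":1,"xyz":[-4.2,4.1,12],"dr":[0,0,0]},{"gripper":1,"xyz":[-4.2,4.1,13.2],"dr":[0,0,0]},{"gripper":1,"xyz":[-4.2,4.1,13.2],"dr":[0,0,0]},{"gripper":1,"xyz":[-4.2,4.1,13.2],"dr":[0,0,0]},{"gripper":1,"xyz":[-4.2,4.1,13.2],"dr":[0,0,0]}]}}

```text
clock: 4.33
ee_pos: [482.9, -277.6, 71.7]
ee_rot: [0.001, 0.953, 0.303, 0.001]
contact_force: [-0.7, -0.7, -0.4]
grip_width: 85.6
gripper_force: 0.0
```

```bash
python3 - <<'E'
from h import *
s=robot.get_state();c,T=camT("wrist",s);p,d=robot.capture("wrist")
cv2.imwrite("pics/w3.png",p[:,:,::-1]);W=cloud(c,T,d)
m=((np.hypot(W[...,0]-479,W[...,1]+282)<40)&(W[...,2]>42)&(W[...,2]<58)).astype(np.uint8)
cs,_=cv2.findContours(m,cv2.RETR_EXTERNAL,cv2.CHAIN_APPROX_NONE);cc=max(cs,key=cv2.contourArea)[:,0]
print(cv2.minEnclosingCircle(ray(c,T,cc,50)[:,:2].astype(np.float32)))
m=((np.hypot(W[...,0]-479,W[...,1]+282)<65)&(W[...,2]>10)&(W[...,2]<20)).astype(np.uint8)
cs,_=cv2.findContours(m,cv2.RETR_EXTERNAL,cv2.CHAIN_APPROX_NONE);cc=max(cs,key=cv2.contourArea)[:,0]
print(cv2.minEnclosingCircle(ray(c,T,cc,16)[:,:2].astype(np.float32)))
rel(479.5,-282.2,18,35)
E
```

```text
((480.49310302734375, -282.3937072753906), 23.423175811767578)
((479.6385192871094, -283.01611328125), 53.051822662353516)
t 4.38 pos [ 483.1 -277.7   71.9] F [ 0.7  0.  -0.4] w 85.9
yaw 35.29 xyz [-0.56  0.15  5.39] dr [ 0.002 -0.001  0.005]
```

Request:
{"api": "step_arm", "payload": {"steps": [{"gripper":1,"xyz":[-0.6,0.2,0],"dr":[0,0,0]},{"gripper":1,"xyz":[-0.6,0.2,2.5],"dr":[0,0,0]},{"gripper":1,"xyz":[-0.6,0.2,4.5],"dr":[0,0,0]},{"gripper":1,"xyz":[-0.6,0.2,5.3],"dr":[0,0,0]},{"gripper":1,"xyz":[-0.6,0.2,5.3],"dr":[0,0,0]},{"gripper":1,"xyz":[-0.6,0.2,5.3],"dr":[0,0,0]}]}}

```text
clock: 4.88
ee_pos: [478.7, -282.8, 18.0]
ee_rot: [0.0, 0.953, 0.303, 0.0]
contact_force: [0.2, -0.8, 0.1]
grip_width: 85.4
gripper_force: 0.0
```

```bash
python3 -c "
from h import *
rel(479.8,-282.6,18,35)"
```

```text
t 4.88 pos [ 478.7 -282.8   18. ] F [ 0.2 -0.8  0.1] w 85.4
yaw 35.28 xyz [0.11 0.05 0.  ] dr [0.    0.    0.005]
```

Good, so I close and lift.

Request:
{"api": "step_arm", "payload": {"steps": [{"gripper":-1,"xyz":[0.1,0,0],"dr":[0,0,0]},{"gripper":-1,"xyz":[0.1,0,0],"dr":[0,0,0]},{"gripper":-1,"xyz":[0.1,0,0],"dr":[0,0,0]},{"gripper":-1,"xyz":[0.1,0,0],"dr":[0,0,0]},{"gripper":-1,"xyz":[0.1,0,0],"dr":[0,0,0]},{"gripper":-1,"xyz":[0.1,0,0],"dr":[0,0,0]},{"gripper":-1,"xyz":[0.1,0,0],"dr":[0,0,0]},{"gripper":-1,"xyz":[0.1,0,0],"dr":[0,0,0]}], "squeeze": 40}}

```text
clock: 5.55
ee_pos: [479.9, -282.3, 18.4]
ee_rot: [0.001, 0.953, 0.303, 0.001]
contact_force: [-1.6, -0.4, 7.0]
grip_width: 42.4
gripper_force: 40.4
```

Request:
{"api": "step_arm", "payload": {"steps": [{"gripper":-1,"xyz":[0,0,-1],"dr":[0,0,0]},{"gripper":-1,"xyz":[0,0,-3],"dr":[0,0,0]},{"gripper":-1,"xyz":[0,0,-6],"dr":[0,0,0]},{"gripper":-1,"xyz":[0,0,-9],"dr":[0,0,0]},{"gripper":-1,"xyz":[0,0,-12],"dr":[0,0,0]},{"gripper":-1,"xyz":[0,0,-14],"dr":[0,0,0]},{"gripper":-1,"xyz":[0,0,-14],"dr":[0,0,0]},{"gripper":-1,"xyz":[0,0,-14],"dr":[0,0,0]}]}}

```text
clock: 6.22
ee_pos: [479.6, -282.2, 158.8]
ee_rot: [0.001, 0.953, 0.303, 0.001]
contact_force: [-1.1, -0.5, -2.8]
grip_width: 42.3
gripper_force: 41.7
```

```bash
python3 -c "
from h import *
rel(590.5,156,160,88.6)"
```

```text
t 6.22 pos [ 479.6 -282.2  158.8] F [-1.1 -0.5 -2.8] w 42.3
yaw 35.27 xyz [ 34.36 -29.37  -0.15] dr [ 0.002  0.    -0.931]
```

Request:
{"api": "step_arm", "payload": {"steps": [{"gripper":-1,"xyz":[34.4,-29.4,-0.2],"dr":[0,0,-0.94]},{"gripper":-1,"xyz":[34.4,-29.4,-0.2],"dr":[0,0,-0.94]},{"gripper":-1,"xyz":[34.4,-29.4,-0.2],"dr":[0,0,-0.94]},{"gripper":-1,"xyz":[34.4,-29.4,-0.2],"dr":[0,0,-0.94]},{"gripper":-1,"xyz":[34.4,-29.4,-0.2],"dr":[0,0,-0.94]},{"gripper":-1,"xyz":[34.4,-29.4,-0.2],"dr":[0,0,-0.94]},{"gripper":-1,"xyz":[34.4,-29.4,-0.2],"dr":[0,0,-0.94]},{"gripper":-1,"xyz":[34.4,-29.4,-0.2],"dr":[0,0,-0.94]},{"gripper":-1,"xyz":[34.4,-29.4,-0.2],"dr":[0,0,-0.94]},{"gripper":-1,"xyz":[34.4,-29.4,-0.2],"dr":[0,0,-0.94]}]}}

```text
clock: 7.05
ee_pos: [580.7, 123.5, 157.6]
ee_rot: [-0.001, 0.712, 0.702, -0.001]
contact_force: [1.5, -1.0, -2.6]
grip_width: 42.5
gripper_force: 41.6
```

```bash
python3 -c "
from h import *
rel(590.5,158.5,140,89.2)"
```

```text
t 7.05 pos [580.7 123.5 157.6] F [ 1.5 -1.  -2.6] w 42.5
yaw 89.16 xyz [3.52 0.94 1.76] dr [-0.003  0.001 -0.001]
```

Request:
{"api": "step_arm", "payload": {"steps": [{"gripper":-1,"xyz":[3,0.9,1],"dr":[0,0,0]},{"gripper":-1,"xyz":[3,0.9,1.7],"dr":[0,0,0]},{"gripper":-1,"xyz":[3,0.9,1.7],"dr":[0,0,0]},{"gripper":-1,"xyz":[3,0.9,1.7],"dr":[0,0,0]},{"gripper":-1,"xyz":[3,0.9,1.7],"dr":[0,0,0]}]}}

```text
clock: 7.47
ee_pos: [590.5, 149.9, 141.6]
ee_rot: [-0.0, 0.713, 0.701, -0.001]
contact_force: [-0.2, -0.3, -2.3]
grip_width: 42.0
gripper_force: 41.6
```

```bash
python3 - <<'E'
from h import *
s=robot.get_state();c,T=camT("wrist",s);p,d=robot.capture("wrist")
np.savez("w4.npz",p=p,d=d,T=T);cv2.imwrite("pics/w4.png",p[:,:,::-1]);W=cloud(c,T,d)
x,y,z=s["ee_pos"]
rel(590.5,158.5,130,89.2)
print("expect rim top z",z-2)
m=((np.hypot(W[...,0]-x,W[...,1]-y)<65)&(W[...,2]>z-8)&(W[...,2]<z+3)).astype(np.uint8)
cs,_=cv2.findContours(m,cv2.RETR_EXTERNAL,cv2.CHAIN_APPROX_NONE);cc=max(cs,key=cv2.contourArea)[:,0]
print(cv2.minEnclosingCircle(ray(c,T,cc,z-2)[:,:2].astype(np.float32)))
E
python3 - <<'E'
E
```

```text
t 7.52 pos [590.8 150.  142. ] F [-0.1  0.2 -2.6] w 42.3
yaw 89.02 xyz [ 0.85 -0.05  1.2 ] dr [-0.001  0.001 -0.003]
expect rim top z 139.58912597703477
((590.2189331054688, 150.41708374023438), 52.620365142822266)
```

View pics/w4.png

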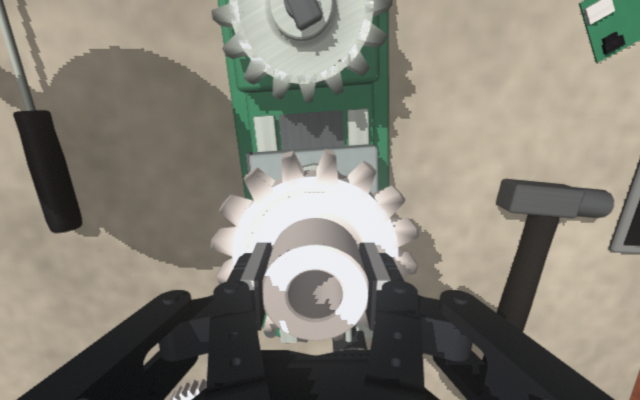

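The picture shows the gear held level, centred at (314,285). A gap at (309,162) faces the master's tooth at (308,95). Next I centre it over the mandrel and lower it.

Request:
{"api": "step_arm", "payload": {"steps": [{"gripper":-1,"xyz":[0.5,0,0.5],"dr":[0,0,0]},{"gripper":-1,"xyz":[0.85,0,1.3],"dr":[0,0,0]},{"gripper":-1,"xyz":[0.85,0,1.6],"dr":[0,0,0]},{"gripper":-1,"xyz":[0.85,0,1.6],"dr":[0,0,0]},{"gripper":-1,"xyz":[0.85,0,1.6],"dr":[0,0,0]}]}}

```text
clock: 7.93
ee_pos: [590.9, 160.1, 125.9]
ee_rot: [-0.0, 0.712, 0.702, -0.0]
contact_force: [-0.1, -0.2, -2.1]
grip_width: 42.1
gripper_force: 41.6
```

```bash
python3 -c "
from h import *
rel(590.4,158.5,79,89.2)"
```

```text
t 7.93 pos [590.9 160.1 125.9] F [-0.1 -0.2 -2.1] w 42.1
yaw 89.15 xyz [-0.16 -0.05  4.69] dr [-0.001  0.    -0.001]
```

Request:
{"api": "step_arm", "payload": {"steps": [{"gripper":-1,"xyz":[-0.15,-0.05,0.5],"dr":[0,0,0]},{"gripper":-1,"xyz":[-0.15,-0.05,0.9],"dr":[0,0,0]},{"gripper":-1,"xyz":[-0.15,-0.05,1.3],"dr":[0,0,0]},{"gripper":-1,"xyz":[-0.15,-0.05,1.7],"dr":[0,0,0]},{"gripper":-1,"xyz":[-0.15,-0.05,2.1],"dr":[0,0,0]},{"gripper":-1,"xyz":[-0.15,-0.05,2.3],"dr":[0,0,0]},{"gripper":-1,"xyz":[-0.15,-0.05,2.3],"dr":[0,0,0]}]}}

```text
clock: 8.52
ee_pos: [590.6, 158.1, 102.6]
ee_rot: [0.0, 0.713, 0.702, -0.001]
contact_force: [2.0, -2.9, -4.0]
grip_width: 42.0
gripper_force: 41.6
```

Request:
{"api": "step_arm", "payload": {"steps": [{"gripper":-1,"xyz":[-0.05,0.03,0.4],"dr":[0,0,0]},{"gripper":-1,"xyz":[-0.05,0.03,0.8],"dr":[0,0,0]},{"gripper":-1,"xyz":[-0.05,0.03,1.2],"dr":[0,0,0]},{"gripper":-1,"xyz":[-0.05,0.03,1.6],"dr":[0,0,0]},{"gripper":-1,"xyz":[-0.05,0.03,2.0],"dr":[0,0,0]},{"gripper":-1,"xyz":[-0.05,0.03,2.2],"dr":[0,0,0]},{"gripper":-1,"xyz":[-0.05,0.03,2.2],"dr":[0,0,0]}]}}

```text
clock: 9.1
ee_pos: [590.8, 158.2, 80.6]
ee_rot: [-0.0, 0.712, 0.702, -0.0]
contact_force: [1.9, -2.4, -5.2]
grip_width: 42.3
gripper_force: 41.6
```

Request:
{"api": "step_arm", "payload": {"steps": [{"gripper":-1,"xyz":[0,0.05,0.1],"dr":[0,0,0]},{"gripper":-1,"xyz":[0,0.05,0.2],"dr":[0,0,0]},{"gripper":-1,"xyz":[0,0.05,0.25],"dr":[0,0,0]},{"gripper":-1,"xyz":[0,0.05,0.25],"dr":[0,0,0]}]}}

```text
clock: 9.43
ee_pos: [591.1, 158.3, 78.7]
ee_rot: [-0.0, 0.712, 0.702, -0.0]
contact_force: [-1.6, -3.0, -1.9]
grip_width: 42.6
gripper_force: 41.8
```

Request:
{"api": "step_arm", "payload": {"steps": [{"gripper":-1,"xyz":[0.2,-0.01,0],"dr":[0,0,0]},{"gripper":-1,"xyz":[0.4,-0.03,0],"dr":[0,0,0]},{"gripper":-1,"xyz":[0.6,-0.04,0],"dr":[0,0,0]},{"gripper":-1,"xyz":[0.8,-0.05,0],"dr":[0,0,0]},{"gripper":-1,"xyz":[1.0,-0.07,0],"dr":[0,0,0]},{"gripper":-1,"xyz":[1.15,-0.08,0],"dr":[0,0,0]},{"gripper":-1,"xyz":[1.3,-0.09,0],"dr":[0,0,0]},{"gripper":-1,"xyz":[1.4,-0.09,0],"dr":[0,0,0]},{"gripper":-1,"xyz":[1.5,-0.1,0],"dr":[0,0,0]},{"gripper":-1,"xyz":[1.6,-0.11,0],"dr":[0,0,0]}]}}

```text
clock: 10.27
ee_pos: [590.3, 174.4, 78.7]
ee_rot: [-0.0, 0.712, 0.702, -0.0]
contact_force: [-3.6, -2.6, -1.4]
grip_width: 42.1
gripper_force: 41.8
```

```bash
python3 - <<'E'
from h import *
s=robot.get_state();c,T=camT("wrist",s);p,d=robot.capture("wrist")
np.savez("w5.npz",p=p,d=d,T=T);cv2.imwrite("pics/w5.png",p[:240,120:520,::-1])
g=np.array(s["ee_pos"][:2]);print(g,phase(c,T,d,np.array([584.3,277.3]),76,71,53))
rel(589.2,182.3,78.7,89.2)
E
```

```text
[590.32791529 174.36528872] (np.float64(0.0606435696821411), np.float64(0.7531824251555437))
t 10.32 pos [590.3 174.7  78.7] F [-3.6 -2.7 -2.2] w 42.1
yaw 89.15 xyz [ 0.76 -0.12  0.  ] dr [-0.    -0.    -0.001]
```

View pics/w5.png

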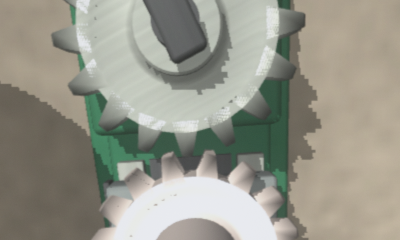

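The crop shows the master's tooth at (188,140) entering the gap between the gear's teeth at (170,165) and (208,160). The push force is only the slide friction, so I continue gently.

Request:
{"api": "step_arm", "payload": {"steps": [{"gripper":-1,"xyz":[0.1,-0.03,0],"dr":[0,0,0]},{"gripper":-1,"xyz":[0.2,-0.05,0],"dr":[0,0,0]},{"gripper":-1,"xyz":[0.3,-0.07,0],"dr":[0,0,0]},{"gripper":-1,"xyz":[0.4,-0.08,0],"dr":[0,0,0]},{"gripper":-1,"xyz":[0.5,-0.09,0],"dr":[0,0,0]},{"gripper":-1,"xyz":[0.6,-0.1,0],"dr":[0,0,0]},{"gripper":-1,"xyz":[0.65,-0.11,0],"dr":[0,0,0]}]}}

```text
clock: 10.9
ee_pos: [589.8, 181.2, 78.8]
ee_rot: [0.0, 0.712, 0.702, 0.0]
contact_force: [1.7, -3.2, -3.8]
grip_width: 42.2
gripper_force: 41.5
```

Request:
{"api": "step_arm", "payload": {"steps": [{"gripper":-1,"xyz":[0.05,0,0],"dr":[0,0,0]},{"gripper":-1,"xyz":[0.1,0,0],"dr":[0,0,0]},{"gripper":-1,"xyz":[0.15,0,0],"dr":[0,0,0]},{"gripper":-1,"xyz":[0.15,0,0],"dr":[0,0,0]}]}}

```text
clock: 11.23
ee_pos: [589.7, 182.6, 78.8]
ee_rot: [0.0, 0.712, 0.702, 0.0]
contact_force: [-0.2, -1.6, -3.4]
grip_width: 42.2
gripper_force: 41.5
```

Request:
{"api": "step_arm", "payload": {"steps": [{"gripper":-1,"xyz":[0.05,0,0],"dr":[0,0,0]},{"gripper":-1,"xyz":[0.1,0,0],"dr":[0,0,0]},{"gripper":-1,"xyz":[0.1,0,0],"dr":[0,0,0]}]}}

```text
clock: 11.48
ee_pos: [589.7, 183.5, 78.9]
ee_rot: [0.0, 0.712, 0.702, 0.0]
contact_force: [0.7, -3.0, -3.9]
grip_width: 42.5
gripper_force: 41.6
```

```bash
cat > k.py <<'E'
from h import *
s=robot.get_state();c,T=camT("wrist",s);p,d=robot.capture("wrist");W=cloud(c,T,d)
s2,T2=camT("side");P,D=robot.capture("side");np.savez("side_k.npz",p=P,d=D)
W2=cloud(s2,T2,D)
rel(589.2,182.3,78.7,89.2)
def circ(W,x,y,r,lo,hi,c,T,z):
    m=((np.hypot(W[...,0]-x,W[...,1]-y)<r)&(W[...,2]>lo)&(W[...,2]<hi)).astype(np.uint8)
    cs,_=cv2.findContours(m,cv2.RETR_EXTERNAL,cv2.CHAIN_APPROX_NONE)
    if not cs: return None
    cc=max(cs,key=cv2.contourArea)[:,0];o,rr=cv2.minEnclosingCircle(ray(c,T,cc,z)[:,:2].astype(np.float32));return np.round(o,1),round(rr,1),len(cc)
print("nut wrist",circ(W,584,277,30,88,98,c,T,93.5))
print("knob side",circ(W2,592,105,25,88,100,s2,T2,95),"scene knob")
s3,T3=camT("scene");P3,D3=robot.capture("scene");W3=cloud(s3,T3,D3)
print(circ(W3,592,105,25,88,100,s3,T3,95))
# reference from first pictures
z=np.load("side0.npz");print("side ref",circ(cloud(s2,T2,z["d"]),594,83,25,88,100,s2,T2,95))
z=np.load("scene0.npz");print("scene ref",circ(cloud(s3,T3,z["d"]),594,83,25,88,100,s3,T3,95))
E
python3 k.py
```

```text
t 11.58 pos [589.7 183.5  78.8] F [ 0.9 -1.6 -3.9] w 42.2
yaw 89.15 xyz [-0.12 -0.05  0.01] dr [ 0.    -0.    -0.001]
nut wrist (array([584.4, 277.1]), 14.1, 199)
knob side (array([583.3, 113.6]), 3.5, 5) scene knob
(array([596.6, 109.4]), 10.2, 19)
side ref (array([592.2,  87.3]), 10.6, 20)
scene ref (array([596.9,  83.2]), 9.1, 16)
```

Request:
{"api": "step_arm", "payload": {"steps": [{"gripper":-1,"xyz":[0.05,0,0],"dr":[0,0,0]},{"gripper":-1,"xyz":[0.1,0,0],"dr":[0,0,0]},{"gripper":-1,"xyz":[0.1,0,0],"dr":[0,0,0]}]}}

```text
clock: 11.88
ee_pos: [589.6, 184.4, 78.8]
ee_rot: [0.0, 0.712, 0.702, 0.0]
contact_force: [0.8, -2.9, -2.6]
grip_width: 42.3
gripper_force: 41.6
```

Request:
{"api": "step_arm", "payload": {"steps": [{"gripper":-1,"xyz":[0.04,0,0],"dr":[0,0,0]},{"gripper":-1,"xyz":[0.07,0,0],"dr":[0,0,0]},{"gripper":-1,"xyz":[0.07,0,0],"dr":[0,0,0]}]}}

```text
clock: 12.13
ee_pos: [589.6, 184.9, 78.8]
ee_rot: [0.0, 0.712, 0.702, -0.0]
contact_force: [0.1, -3.6, -2.8]
grip_width: 42.1
gripper_force: 41.7
```

```bash
cat > g.py <<'E'
from h import *
from scipy.optimize import least_squares
s=robot.get_state();c,T=camT("wrist",s);p,d=robot.capture("wrist");W=cloud(c,T,d);x,y,z=s["ee_pos"]
np.savez("w6.npz",p=p,d=d,T=T);cv2.imwrite("pics/w6.png",p[:300,120:520,::-1])
def pts(cx,cy,r0,r1,lo,hi,zp):
    r=np.hypot(W[...,0]-cx,W[...,1]-cy)
    m=((r<r1)&(W[...,2]>lo)&(W[...,2]<hi)).astype(np.uint8)
    cs,_=cv2.findContours(m,cv2.RETR_EXTERNAL,cv2.CHAIN_APPROX_NONE);cc=max(cs,key=cv2.contourArea)[:,0]
    return ray(c,T,cc,zp)[:,:2]
def fit(q,r,n=3):
    f=lambda v:np.hypot(q[:,0]-v[0],q[:,1]-v[1])-r
    return np.round(least_squares(f,q.mean(0),loss="soft_l1").x,2)
q=pts(x,y,0,28,z+20,z+40,z+32);print("hub",fit(q,22),len(q),cv2.minEnclosingCircle(q.astype(np.float32)))
# inner (camera-far) hub edge
q=pts(584.3,277.2,0,60,68,82,76);print("master tips",cv2.minEnclosingCircle(q[np.hypot(*(q-[584.3,277.2]).T)>48].astype(np.float32)))
q=pts(584.3,277.2,0,21,80,88,84);print("master hub",fit(q,18),cv2.minEnclosingCircle(q.astype(np.float32)))
print("tcp",np.round(s["ee_pos"],1))
E
python3 g.py
```

```text
hub [589.65 186.31] 591 ((589.870849609375, 184.99661254882812), 28.803396224975586)
master tips ((584.2257690429688, 270.880126953125), 55.28325653076172)
master hub [584.25 277.47] ((584.2914428710938, 277.4530944824219), 18.026655197143555)
tcp [589.6 184.9  78.8]
```

View pics/w6.png

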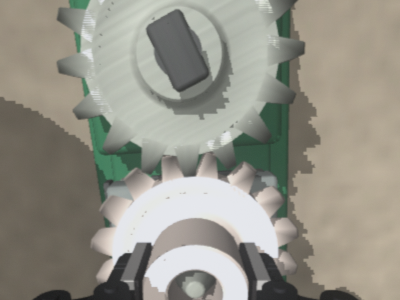

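The crop shows the teeth engaged, with some gap left to the roots. The mandrel tip is visible in the bore at (195,288), so I measure it against the nut.

```bash
cat > m.py <<'E'
from h import *
s=robot.get_state();c,T=camT("wrist",s);p,d=robot.capture("wrist");W=cloud(c,T,d);x,y,z=s["ee_pos"]
r=np.hypot(W[...,0]-x,W[...,1]-y)
g=cv2.cvtColor(p,cv2.COLOR_RGB2GRAY)
def comp(m,zp):
    n,l,st,ce=cv2.connectedComponentsWithStats(m.astype(np.uint8))
    for i in range(1,n):
        if st[i,4]>25:
            cs,_=cv2.findContours((l==i).astype(np.uint8),cv2.RETR_EXTERNAL,cv2.CHAIN_APPROX_NONE)
            print("  ",np.round(ce[i]),st[i,4],np.round(ray(c,T,ce[i],zp)[0],1),np.round(W[l==i].mean(0),1))
print("tcp",np.round(s["ee_pos"],1),s["contact_force"].round(1));
print("mandrel top");comp((r<9.5)&(W[...,2]>99)&(W[...,2]<108.5),104)
print("nut");comp((np.hypot(W[...,0]-584.3,W[...,1]-277.3)<25)&(W[...,2]>90)&(W[...,2]<97),93)
E
python3 m.py
python3 - <<'E'
from h import *
z=np.load("w2.npz");c=robot.camera_params("wrist");W=cloud(c,z["T"],z["d"])
m=(np.hypot(W[...,0]-590.4,W[...,1]-158.5)<15)&(W[...,2]>101.5)
v,u=np.nonzero(m);print("w2 mandrel top",ray(c,z["T"],[[u.mean(),v.mean()]],104),len(u))
m=(np.hypot(W[...,0]-584.3,W[...,1]-277.3)<25)&(W[...,2]>90)&(W[...,2]<97)
v,u=np.nonzero(m);print("w2 nut",ray(c,z["T"],[[u.mean(),v.mean()]],93),len(u))
E
```

```text
tcp [589.6 184.8  78.8] [ 0.2 -4.3 -1.7]
mandrel top
   [315. 283.] 631 [589.4 185.8 104. ] [589.3 185.2 103. ]
nut
   [298.  50.] 3132 [584.2 277.7  93. ] [584.3 277.5  93.8]
w2 mandrel top [[590.68562544 157.34365163 104.        ]] 128
w2 nut [[584.28821331 277.59247447  93.        ]] 768
```

Request:
{"api": "step_arm", "payload": {"steps": [{"gripper":-1,"xyz":[0.04,0,0],"dr":[0,0,0]},{"gripper":-1,"xyz":[0.06,0,0],"dr":[0,0,0]},{"gripper":-1,"xyz":[0.06,0,0],"dr":[0,0,0]}]}}

```text
clock: 12.48
ee_pos: [589.6, 185.0, 78.8]
ee_rot: [0.0, 0.713, 0.702, -0.0]
contact_force: [-0.7, -4.6, 0.0]
grip_width: 41.8
gripper_force: 41.8
```

Request:
{"api": "step_arm", "payload": {"steps": [{"gripper":-1,"xyz":[0.04,0,0],"dr":[0,0,0]},{"gripper":-1,"xyz":[0.06,0,0],"dr":[0,0,0]},{"gripper":-1,"xyz":[0.06,0,0],"dr":[0,0,0]}]}}

```text
clock: 12.73
ee_pos: [589.6, 185.1, 78.8]
ee_rot: [0.0, 0.713, 0.702, -0.001]
contact_force: [0.6, -7.3, 0.3]
grip_width: 42.1
gripper_force: 41.9
```

The force rises with no further travel, so it is at full depth. I ease the push off and turn the pair.

Request:
{"api": "step_arm", "payload": {"steps": [{"gripper":-1,"xyz":[-0.06,0,0],"dr":[0,0,0]},{"gripper":-1,"xyz":[-0.12,0,0],"dr":[0,0,0]},{"gripper":-1,"xyz":[-0.12,0,0],"dr":[0,0,0.02]},{"gripper":-1,"xyz":[-0.12,0,0],"dr":[0,0,0.06]},{"gripper":-1,"xyz":[-0.12,0,0],"dr":[0,0,0.11]},{"gripper":-1,"xyz":[-0.12,0,0],"dr":[0,0,0.17]},{"gripper":-1,"xyz":[-0.12,0,0],"dr":[0,0,0.23]},{"gripper":-1,"xyz":[-0.12,0,0],"dr":[0,0,0.28]},{"gripper":-1,"xyz":[-0.12,0,0],"dr":[0,0,0.31]},{"gripper":-1,"xyz":[-0.12,0,0],"dr":[0,0,0.32]}]}}

```text
clock: 13.57
ee_pos: [589.0, 184.3, 78.6]
ee_rot: [0.0, 0.816, 0.578, -0.001]
contact_force: [-2.4, -6.5, -0.4]
grip_width: 42.0
gripper_force: 42.0
```

```bash
python3 m.py; python3 k.py; python3 -c "
from h import *
z=np.load('w6.npz');c=robot.camera_params('wrist')
print(phase(c,z['T'],z['d'],np.array([584.3,277.4]),76,71,53))
s=robot.get_state();c,T=camT('wrist',s);p,d=robot.capture('wrist');print(phase(c,T,d,np.array([584.3,277.4]),76,71,53))"
```

```text
tcp [589.  184.3  78.6] [-2.4 -6.5 -0.4]
mandrel top
   [317. 282.] 598 [589.9 185.5 104. ] [589.8 185.  103.2]
nut
   [223.  68.] 3049 [584.5 277.4  93. ] [584.7 277.2  93.8]
t 13.72 pos [589.1 184.3  78.6] F [-2.1 -5.7 -1.1] w 42.0
yaw 70.73 xyz [-0.18  0.07 -0.01] dr [-0.001  0.001 -0.322]
nut wrist (array([584.9, 277. ]), 14.2, 196)
knob side (array([583. , 108.4]), 2.0, 2) scene knob
(array([597.2, 110.7]), 10.0, 17)
side ref (array([592.2,  87.3]), 10.6, 20)
scene ref (array([596.9,  83.2]), 9.1, 16)
(np.float64(0.05363090532115298), np.float64(0.5393302896720858))
(np.float64(0.007346882422976546), np.float64(0.5366915495437266))
```

The master followed by about 0.35 rad for the gear's 0.32. I turn a little more.

Request:
{"api": "step_arm", "payload": {"steps": [{"gripper":-1,"xyz":[-0.05,0.02,0],"dr":[0,0,0]},{"gripper":-1,"xyz":[-0.05,0.02,0],"dr":[0,0,0.03]},{"gripper":-1,"xyz":[-0.05,0.02,0],"dr":[0,0,0.08]},{"gripper":-1,"xyz":[-0.05,0.02,0],"dr":[0,0,0.14]},{"gripper":-1,"xyz":[-0.05,0.02,0],"dr":[0,0,0.2]},{"gripper":-1,"xyz":[-0.05,0.02,0],"dr":[0,0,0.26]},{"gripper":-1,"xyz":[-0.05,0.02,0],"dr":[0,0,0.31]},{"gripper":-1,"xyz":[-0.05,0.02,0],"dr":[0,0,0.34]},{"gripper":-1,"xyz":[-0.05,0.02,0],"dr":[0,0,0.35]},{"gripper":-1,"xyz":[-0.05,0.02,0],"dr":[0,0,0.35]}]}}

```text
clock: 14.65
ee_pos: [589.4, 183.7, 78.6]
ee_rot: [0.0, 0.904, 0.427, -0.001]
contact_force: [-1.8, -6.4, -0.7]
grip_width: 42.4
gripper_force: 41.8
```

```bash
python3 m.py; python3 -c "
from h import *
s=robot.get_state();c,T=camT('wrist',s);p,d=robot.capture('wrist');print(phase(c,T,d,np.array([584.3,277.4]),76,71,53))
z,Tz=camT('scene');P,D=robot.capture('scene');W=cloud(z,Tz,D)
m=(np.hypot(W[...,0]-594,W[...,1]-110)<25)&(W[...,2]>88)&(W[...,2]<100);v,u=np.nonzero(m);print('knob',ray(z,Tz,[[u.mean(),v.mean()]],95))
D=np.load('scene0.npz')['d'];W=cloud(z,Tz,D);m=(np.hypot(W[...,0]-597,W[...,1]-84)<25)&(W[...,2]>88)&(W[...,2]<100);v,u=np.nonzero(m);print('knob0',ray(z,Tz,[[u.mean(),v.mean()]],95))"
```

```text
tcp [589.4 183.7  78.6] [-1.8 -6.4 -0.7]
mandrel top
   [317. 282.] 575 [590.5 184.9 104. ] [590.2 184.6 103.3]
nut
   [157. 115.] 2781 [585.  277.1  93. ] [585.2 276.8  93.7]
(np.float64(-0.02570123064659052), np.float64(0.5635478937659757))
knob [[594.19661291 107.06985195  95.        ]]
knob0 [[597.0792665  83.2180622  95.       ]]
```

Request:
{"api": "step_arm", "payload": {"steps": [{"gripper":1,"xyz":[0,0,0],"dr":[0,0,0]},{"gripper":1,"xyz":[0,0,0],"dr":[0,0,0]},{"gripper":1,"xyz":[0,0,0],"dr":[0,0,0]},{"gripper":1,"xyz":[0,0,0],"dr":[0,0,0]},{"gripper":1,"xyz":[0,0,0],"dr":[0,0,0]},{"gripper":1,"xyz":[0,0,0],"dr":[0,0,0]},{"gripper":1,"xyz":[0,0,0],"dr":[0,0,0]}]}}

```text
clock: 15.38
ee_pos: [589.7, 184.7, 78.8]
ee_rot: [-0.0, 0.904, 0.429, 0.0]
contact_force: [0.3, -0.3, 0.7]
grip_width: 85.6
gripper_force: 0.0
```

Request:
{"api": "step_arm", "payload": {"steps": [{"gripper":1,"xyz":[0,0,-1],"dr":[0,0,0]},{"gripper":1,"xyz":[0,0,-3],"dr":[0,0,0]},{"gripper":1,"xyz":[0,0,-6],"dr":[0,0,0]},{"gripper":1,"xyz":[0,0,-9],"dr":[0,0,0]},{"gripper":1,"xyz":[0,0,-12],"dr":[0,0,0]},{"gripper":1,"xyz":[0,0,-12],"dr":[0,0,0]},{"gripper":1,"xyz":[0,0,-12],"dr":[0,0,0]}]}}

```text
clock: 15.97
ee_pos: [590.7, 184.9, 201.4]
ee_rot: [0.0, 0.904, 0.428, 0.002]
contact_force: [-0.3, -0.0, -0.5]
grip_width: 85.3
gripper_force: 0.0
```

```bash
cat > chk.py <<'E'
from h import *
import sys
from scipy.optimize import least_squares
s=robot.get_state();c,T=camT("wrist",s);p,d=robot.capture("wrist");W=cloud(c,T,d)
cv2.imwrite(f"pics/{sys.argv[1]}.png",p[:,:,::-1])
def fit(cx,cy,r1,lo,hi,zp):
    m=((np.hypot(W[...,0]-cx,W[...,1]-cy)<r1)&(W[...,2]>lo)&(W[...,2]<hi)).astype(np.uint8)
    cs,_=cv2.findContours(m,cv2.RETR_EXTERNAL,cv2.CHAIN_APPROX_NONE);cc=max(cs,key=cv2.contourArea)[:,0]
    q=ray(c,T,cc,zp)[:,:2];o,r=cv2.minEnclosingCircle(q.astype(np.float32));return np.round(o,1),round(r,1)
h=fit(589.4,183.5,28,106,118,110);n=fit(584.3,277.3,22,80,88,84);n2=fit(584.3,277.3,22,88,98,93)
m=(np.hypot(W[...,0]-589.4,W[...,1]-183.5)<9)&(W[...,2]>100)&(W[...,2]<107);v,u=np.nonzero(m)
print("gear hub",h,"master hub",n,n2,"d",np.hypot(*(h[0]-n[0])))
if len(u): print("mandrel top",ray(c,T,[[u.mean(),v.mean()]],104),len(u))
try:
    k=fit(593.4,109,22,88,100,95);print("knob",k)
except ValueError: pass
E
python3 chk.py w7;python3 -c "
from h import *
rel(464.3,-121.3,200,60)"
```

```text
gear hub (array([588.7, 183.4]), 22.5) master hub (array([584.6, 277.1]), 18.3) (array([584.8, 277. ]), 14.3) d 93.78965827851172
mandrel top [[590.18923432 183.99422613 104.        ]] 174
knob (array([594.5, 110.1]), 10.2)
t 16.02 pos [589.8 184.5 199.7] F [-0.  -0.4 -0.3] w 85.3
yaw 50.74 xyz [-31.62   9.63  -0.06] dr [ 0.001 -0.001 -0.162]
```

The released gear sits in mesh at about 94 mm between centres, with the carriage at about 46 mm. Now the fine gear.

Request:
{"api": "step_arm", "payload": {"steps": [{"gripper":1,"xyz":[-31.6,9.6,0],"dr":[0,0,-0.16]},{"gripper":1,"xyz":[-31.6,9.6,0],"dr":[0,0,-0.16]},{"gripper":1,"xyz":[-31.6,9.6,0],"dr":[0,0,-0.16]},{"gripper":1,"xyz":[-31.6,9.6,0],"dr":[0,0,-0.16]},{"gripper":1,"xyz":[-31.6,9.6,0],"dr":[0,0,-0.16]},{"gripper":1,"xyz":[-31.6,9.6,0],"dr":[0,0,-0.16]},{"gripper":1,"xyz":[-31.6,9.6,0],"dr":[0,0,-0.16]},{"gripper":1,"xyz":[-31.6,9.6,0],"dr":[0,0,-0.16]},{"gripper":1,"xyz":[-31.6,9.6,0],"dr":[0,0,-0.16]},{"gripper":1,"xyz":[-31.6,9.6,0],"dr":[0,0,-0.16]}]}}

```text
clock: 16.85
ee_pos: [462.4, -123.3, 197.9]
ee_rot: [-0.0, 0.868, 0.497, -0.001]
contact_force: [1.0, 1.0, -0.3]
grip_width: 85.5
gripper_force: 0.0
```

```bash
python3 -c "
from h import *
rel(464.3,-121.5,70,60)"
```

```text
t 16.85 pos [ 462.4 -123.3  197.9] F [ 1.   1.  -0.3] w 85.5
yaw 59.62 xyz [ 0.27  0.1  12.79] dr [-0.002  0.001 -0.007]
```

Request:
{"api": "step_arm", "payload": {"steps": [{"gripper":1,"xyz":[0.2,0.1,3],"dr":[0,0,0]},{"gripper":1,"xyz":[0.2,0.1,6],"dr":[0,0,0]},{"gripper":1,"xyz":[0.2,0.1,9],"dr":[0,0,0]},{"gripper":1,"xyz":[0.2,0.1,11],"dr":[0,0,0]},{"gripper":1,"xyz":[0.2,0.1,12.5],"dr":[0,0,0]},{"gripper":1,"xyz":[0.2,0.1,12.8],"dr":[0,0,0]},{"gripper":1,"xyz":[0.2,0.1,12.8],"dr":[0,0,0]}]}}

```text
clock: 17.43
ee_pos: [465.5, -118.2, 69.6]
ee_rot: [-0.001, 0.866, 0.5, -0.001]
contact_force: [0.2, -0.4, 0.1]
grip_width: 85.5
gripper_force: 0.0
```

```bash
python3 -c "
from h import *
rel(464.5,-121.6,18,60)"
```

```text
t 17.43 pos [ 465.5 -118.2   69.6] F [ 0.2 -0.4  0.1] w 85.5
yaw 60.04 xyz [-0.34  0.1   5.16] dr [-0.003  0.     0.001]
```

Request:
{"api": "step_arm", "payload": {"steps": [{"gripper":1,"xyz":[-0.3,0.1,0.5],"dr":[0,0,0]},{"gripper":1,"xyz":[-0.3,0.1,2.5],"dr":[0,0,0]},{"gripper":1,"xyz":[-0.3,0.1,4.5],"dr":[0,0,0]},{"gripper":1,"xyz":[-0.3,0.1,5.1],"dr":[0,0,0]},{"gripper":1,"xyz":[-0.3,0.1,5.1],"dr":[0,0,0]},{"gripper":1,"xyz":[-0.3,0.1,5.1],"dr":[0,0,0]}]}}

```text
clock: 17.93
ee_pos: [465.6, -122.8, 20.4]
ee_rot: [0.0, 0.866, 0.499, 0.0]
contact_force: [-0.2, -0.5, 0.0]
grip_width: 85.3
gripper_force: 0.0
```

Request:
{"api": "step_arm", "payload": {"steps": [{"gripper":-1,"xyz":[0,0,0],"dr":[0,0,0]},{"gripper":-1,"xyz":[0,0,0],"dr":[0,0,0]},{"gripper":-1,"xyz":[0,0,0],"dr":[0,0,0]},{"gripper":-1,"xyz":[0,0,0],"dr":[0,0,0]},{"gripper":-1,"xyz":[0,0,0],"dr":[0,0,0]},{"gripper":-1,"xyz":[0,0,0],"dr":[0,0,0]},{"gripper":-1,"xyz":[0,0,0],"dr":[0,0,0]},{"gripper":-1,"xyz":[0,0,0],"dr":[0,0,0]}]}}

```text
clock: 18.6
ee_pos: [465.5, -122.9, 20.7]
ee_rot: [0.0, 0.866, 0.499, 0.0]
contact_force: [-1.7, 1.0, 11.3]
grip_width: 43.4
gripper_force: 39.1
```

Request:
{"api": "step_arm", "payload": {"steps": [{"gripper":-1,"xyz":[0,0,-1],"dr":[0,0,0]},{"gripper":-1,"xyz":[0,0,-3],"dr":[0,0,0]},{"gripper":-1,"xyz":[0,0,-6],"dr":[0,0,0]},{"gripper":-1,"xyz":[0,0,-9],"dr":[0,0,0]},{"gripper":-1,"xyz":[0,0,-11],"dr":[0,0,0]},{"gripper":-1,"xyz":[0,0,-11],"dr":[0,0,0]},{"gripper":-1,"xyz":[0,0,-11],"dr":[0,0,0]}]}}

```text
clock: 19.18
ee_pos: [465.7, -123.1, 130.7]
ee_rot: [0.001, 0.866, 0.499, 0.001]
contact_force: [0.7, -0.1, -3.1]
grip_width: 43.3
gripper_force: 41.5
```

```bash
python3 - <<'E'
from h import *
# tray rim from first wrist+scene
c=robot.camera_params("wrist");z=np.load("w1.npz");W=cloud(c,z["T"],z["d"])
m=(W[...,2]>40)&(W[...,2]<50)&(np.hypot(W[...,0]-642,W[...,1]+198)<125);q=W[m]
print("wrist partial",q[:,:2].min(0),q[:,:2].max(0),cv2.minAreaRect(q[:,:2].astype(np.float32)))
rel(642,-198,130,83)
E
```

```text
wrist partial [ 548.40747044 -294.12958095] [ 730.46123799 -105.85134272] ((643.089111328125, -200.29861450195312), (170.36732482910156, 171.34764099121094), 83.05233001708984)
t 19.18 pos [ 465.7 -123.1  130.7] F [ 0.7 -0.1 -3.1] w 43.3
yaw 59.9 xyz [ 2.36 19.01  0.12] dr [ 0.002 -0.    -0.403]
```

Request:
{"api": "step_arm", "payload": {"steps": [{"gripper":-1,"xyz":[2.4,19,0],"dr":[0,0,-0.4]},{"gripper":-1,"xyz":[2.4,19,0],"dr":[0,0,-0.4]},{"gripper":-1,"xyz":[2.4,19,0],"dr":[0,0,-0.4]},{"gripper":-1,"xyz":[2.4,19,0],"dr":[0,0,-0.4]},{"gripper":-1,"xyz":[2.4,19,0],"dr":[0,0,-0.4]},{"gripper":-1,"xyz":[2.4,19,0],"dr":[0,0,-0.4]},{"gripper":-1,"xyz":[2.4,19,0],"dr":[0,0,-0.4]},{"gripper":-1,"xyz":[2.4,19,0],"dr":[0,0,-0.4]}]}}

```text
clock: 19.85
ee_pos: [640.2, -196.7, 127.7]
ee_rot: [-0.002, 0.75, 0.662, -0.001]
contact_force: [0.5, 0.4, -2.3]
grip_width: 43.1
gripper_force: 41.9
```

```bash
python3 -c "
from h import *
rel(642.5,-199,26,83)"
```

```text
t 19.85 pos [ 640.2 -196.7  127.7] F [ 0.5  0.4 -2.3] w 43.1
yaw 82.85 xyz [-0.21  0.29 10.17] dr [-0.004 -0.001 -0.003]
```

Request:
{"api": "step_arm", "payload": {"steps": [{"gripper":-1,"xyz":[-0.2,0.3,2],"dr":[0,0,0]},{"gripper":-1,"xyz":[-0.2,0.3,4],"dr":[0,0,0]},{"gripper":-1,"xyz":[-0.2,0.3,6],"dr":[0,0,0]},{"gripper":-1,"xyz":[-0.2,0.3,7.5],"dr":[0,0,0]},{"gripper":-1,"xyz":[-0.2,0.3,8.8],"dr":[0,0,0]},{"gripper":-1,"xyz":[-0.2,0.3,9.6],"dr":[0,0,0]},{"gripper":-1,"xyz":[-0.2,0.3,10],"dr":[0,0,0]},{"gripper":-1,"xyz":[-0.2,0.3,10],"dr":[0,0,0]}]}}

```text
clock: 20.52
ee_pos: [643.9, -199.4, 29.2]
ee_rot: [-0.0, 0.75, 0.662, -0.0]
contact_force: [-0.6, 0.1, -2.5]
grip_width: 43.1
gripper_force: 41.9
```

Request:
{"api": "step_arm", "payload": {"steps": [{"gripper":-1,"xyz":[0,0,0.15],"dr":[0,0,0]},{"gripper":-1,"xyz":[0,0,0.3],"dr":[0,0,0]},{"gripper":-1,"xyz":[0,0,0.45],"dr":[0,0,0]},{"gripper":-1,"xyz":[0,0,0.45],"dr":[0,0,0]}]}}

```text
clock: 20.85
ee_pos: [644.6, -199.7, 25.5]
ee_rot: [0.0, 0.75, 0.662, 0.0]
contact_force: [-0.1, 0.5, -3.0]
grip_width: 43.0
gripper_force: 41.9
```

Request:
{"api": "step_arm", "payload": {"steps": [{"gripper":-1,"xyz":[0,0,0.1],"dr":[0,0,0]},{"gripper":-1,"xyz":[0,0,0.15],"dr":[0,0,0]},{"gripper":-1,"xyz":[0,0,0.15],"dr":[0,0,0]}]}}

```text
clock: 21.1
ee_pos: [644.7, -199.8, 24.9]
ee_rot: [0.0, 0.75, 0.661, 0.0]
contact_force: [-1.6, 0.8, 7.0]
grip_width: 43.1
gripper_force: 42.6
```

Request:
{"api": "step_arm", "payload": {"steps": [{"gripper":1,"xyz":[0,0,0],"dr":[0,0,0]},{"gripper":1,"xyz":[0,0,0],"dr":[0,0,0]},{"gripper":1,"xyz":[0,0,0],"dr":[0,0,0]},{"gripper":1,"xyz":[0,0,0],"dr":[0,0,0]},{"gripper":1,"xyz":[0,0,0],"dr":[0,0,0]},{"gripper":1,"xyz":[0,0,0],"dr":[0,0,0]},{"gripper":1,"xyz":[0,0,0],"dr":[0,0,0]}]}}

```text
clock: 21.68
ee_pos: [644.4, -199.6, 23.7]
ee_rot: [-0.0, 0.75, 0.662, -0.0]
contact_force: [0.8, -0.1, -0.2]
grip_width: 85.4
gripper_force: 0.0
```

Request:
{"api": "step_arm", "payload": {"steps": [{"gripper":1,"xyz":[0,0,-1],"dr":[0,0,0]},{"gripper":1,"xyz":[0,0,-4],"dr":[0,0,0]},{"gripper":1,"xyz":[0,0,-8],"dr":[0,0,0]},{"gripper":1,"xyz":[0,0,-12],"dr":[0,0,0]},{"gripper":1,"xyz":[0,0,-16],"dr":[0,0,0]},{"gripper":1,"xyz":[0,0,-18],"dr":[0,0,0]},{"gripper":1,"xyz":[0,0,-18],"dr":[0,0,0]}]}}

```text
clock: 22.27
ee_pos: [647.1, -199.9, 210.7]
ee_rot: [0.004, 0.75, 0.661, 0.003]
contact_force: [0.2, 1.0, 0.5]
grip_width: 85.3
gripper_force: 0.0
```

```bash
python3 -c "
from h import *
rel(574.8,186.3,202,100.4)
p,d=robot.capture('scene');np.savez('scene9.npz',p=p,d=d)
cv2.imwrite('pics/scene9.png',cv2.resize(p[80:340,200:450],None,fx=2.3,fy=2.3)[:,:,::-1])"
```

```text
t 22.27 pos [ 647.1 -199.9  210.7] F [0.2 1.  0.5] w 85.3
yaw 82.82 xyz [ 37.42 -12.     0.72] dr [ 0.009  0.002 -0.307]
```

View pics/scene9.png

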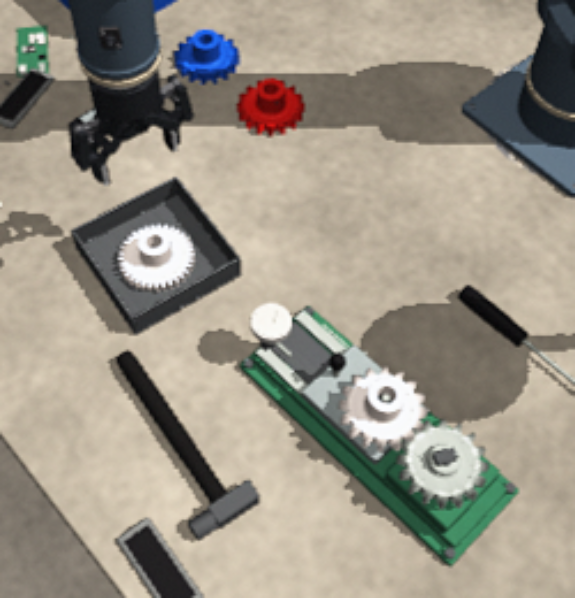

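The final scene shows the fine gear flat in the tray at (155,255), the white gear meshed with the master at (385,405), and the tools untouched. One last number: the carriage travel from the unobstructed knob.

```bash
python3 - <<'E'
from h import *
for n in("scene","side"):
    c,T=camT(n);o=[]
    for D,y in((np.load(n+"0.npz")["d"],83),(robot.capture(n)[1],110)):
        W=cloud(c,T,D);m=(np.hypot(W[...,0]-594,W[...,1]-y)<20)&(W[...,2]>85)&(W[...,2]<102);v,u=np.nonzero(m)
        o.append(ray(c,T,[[u.mean(),v.mean()]],95)[0]);
        g=(np.hypot(W[...,0]-589,W[...,1]-183)<26)&(W[...,2]>104)&(W[...,2]<118);g=np.nonzero(g)
        h=(np.hypot(W[...,0]-584,W[...,1]-277)<17)&(W[...,2]>87)&(W[...,2]<98);h=np.nonzero(h)
        if len(g[0]): print("gear",ray(c,T,[[g[1].mean(),g[0].mean()]],110)[0],"nut",ray(c,T,[[h[1].mean(),h[0].mean()]],93)[0])
    print(n,o[0],o[1],np.linalg.norm(o[1]-o[0]))
E
```

```text
gear [592.52468797 160.79698312 110.        ] nut [586.30469243 278.96906085  93.        ]
gear [590.43989951 184.50121314 110.        ] nut [586.53451921 278.74584806  93.        ]
scene [598.29746584  83.71302141  95.        ] [596.89585976 110.92064631  95.        ] 27.243702982473426
gear [588.33809883 164.45572886 110.        ] nut [581.35644861 282.0031247   93.        ]
gear [585.82884202 187.91831459 110.        ] nut [581.65543695 281.31686349  93.        ]
side [590.56016586  88.51768019  95.        ] [588.64613007 116.41190132  95.        ] 27.959812337376544
```

```bash
python3 -c "
from cell import robot
print(robot.close_job())"
```

```text
the job is handed in; nothing more can be done
None
```

I handed the job in at about 22 s. The 16-tooth gear is on the mandrel in full mesh with the master and has been turned with it. My camera estimate of carriage travel is 46 to 47.6 mm, at or just past the top of the 44 to 47 mm band. The 33-tooth gear lies flat in the scrap tray, and the hammer, screwdriver and phone were not touched.

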